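# Sort two rolling-mill gears and mesh-test the 12-tooth one

### The job

Sort the two brass rolling-mill gears on the bench by tooth count: lay the 15-tooth one flat in the wooden tray and set the 12-tooth one, boss up, fully down on the bare post of the test stand so that its teeth mesh with the steel master gear. Then turn the 12-tooth gear on its post so that it drives the master round until the master's red tooth lines up with the yellow pointer, and leave it there. Drop neither gear, do not touch the master with the gripper, and leave the bowl, the steel block and the mallet alone.

Things in the scene. Friction and masses are not known exactly. Their poses are not given: they have to be found in the camera images.
- gear12_boss (a point): Brass spur gear, 12 teeth (every 30 degrees), 69 mm over the tips, about 0.26 kg. Lies disc down: disc 12 mm thick, teeth 4 mm wide at the tip, plain round boss 26 mm across on top, 54 mm high over all, 15 mm bore right through. This point: on the axis, half-way up the bare boss, 33 mm above the underside; z up, x through the middle of a tooth. 
- gear15_boss (a point): Brass spur gear, 15 teeth (every 24 degrees), 84 mm over the tips, about 0.36 kg; too big for the post. Lies disc down: disc 12 mm thick, teeth 4 mm wide at the tip, plain round boss 26 mm across on top, 54 mm high over all, 15 mm bore right through. This point: on the axis, half-way up the bare boss, 33 mm above the underside; z up, x through the middle of a tooth. 
- stand: Dark steel test stand fixed to the bench, base 120 x 200 mm, 12 mm thick; carries, in line along its y, the bare post (y = +35 mm), the master gear's axis (y = -35 mm) and the yellow pointer (y = -90 mm, up to 32 mm high). Origin on the bench, midway between post and master; z up. A seated 12-tooth gear is 70 mm from the master, axis to axis.
- post (a point): Foot of the bare steel post, on its 24 mm shoulder, 18 mm above the bench, where a seated gear's underside rests; axes as the stand's. Post 12 mm in diameter, 31 mm tall, tapered tip. To mesh with the master at angle q (radians), the 12-tooth gear's x must be turned about z from this x by 0.262 - (16/12) q, plus any multiple of 0.524; about 0.04 of play each way.
- master (a joint): Angle of the steel master gear: 16 teeth, 89 mm over the tips, 12 mm thick, underside level with the post's shoulder, slight friction (0.03 N m). 0 with the red tooth at the pointer; positive anticlockwise from above; starts at 0.4 to 0.95, can turn 3 either way. A meshed 12-tooth gear turns the opposite way and 16/12 as far; about 0.08 of lost motion at the master.
- red_tooth (a point): Tip of the master's one red tooth, at its upper face, 44.5 mm from the master's axis.
- tray: Shallow light-wood tray, open on top, 180 x 160 mm and 28 mm high, walls and floor 6 mm thick, fixed to the bench; origin at the centre of its underside, x along the 180 mm side.
- bowl: Brass bowl, 110 mm across, 40 mm high; bystander, origin at the centre of its underside.
- block: Round black steel bench block, 100 mm across, 35 mm high; bystander, origin at the centre of its underside.
- mallet: Wooden mallet lying down, head 48 mm thick and 75 mm long, handle 170 mm; bystander, origin under its head.
Not all that is in view belongs to the job. What is shaped like the stand but blue is not meant.

How it is judged:
By the outcome, as a careful person would: the job done as asked, in the order asked, and still so for the second after the job is handed in, with the robot touching nothing.
It also fails if it takes over 72 s, if anything falls off the work surface, if the arm or the gripper's body presses on something with over 40 N, if the wrist force passes 120 N, or if a joint passes its speed limit or range.

### The arm

A 7-joint arm with a two-finger parallel gripper is mounted at the origin on the work surface. World frame = base frame: x ahead of the robot, y to its left, z up, the work surface at z = 0. Lengths are in m, angles in rad, forces in N, time in s.
With the tool pointing down it reaches from about 0.425 to 0.925 m from the base axis. Payload 6.8 kg.
Tool frame: the origin (TCP) lies on the centre line of the jaws, within the pads' length; the fingertips stand bot.finger_overhang ahead of it and the grasp point (between the pads) lies 3 mm ahead of it (bot.finger_overhang is the distance from the TCP to the fingertips, in m); z points along the fingers, y is the direction in which the jaws open and shut (so a half turn about z gives the same grasp; the last joint's range is limited). The gripper opens to 85 mm and grips with 20 to 120 N. Pads are 22 mm wide; open, the fingers measure 114 mm over their backs; the gripper's body (76 mm by 85 mm) begins 54 mm behind the grasp point. The pads swing forward as they close: fully open they stand 13 mm farther back than shut.
Start: joints at [1.105, 0.477, 0.022, 1.555, -0.011, 1.109, -0.083], TCP at [0.236, -0.632, 0.253] pointing down, gripper open.
Joint ranges: [-2.96, 2.96], [-0.34, 2.1], [-1.41, 1.46], [0.24, 2.44], [-1.37, 4.51], [0.17, 1.92], [-2.96, 2.96]. Speed limits (rad/s): [2.39, 2.39, 3.14, 3.14, 3.14, 3.14, 3.14].

### API

Orientations are given as a unit quaternion [w, x, y, z].
In Python, from station import bot gives the robot as it stands.
- The arm moves only by the tool drive_tool, never from a script. Its argument "increments" is text: rows parted by semicolons, each of 4 numbers parted by spaces: the shift along the world's x, y, z in m, then the turn about the world's z in rad. In form: tx ty tz spin; .... A call has 1 to 12 rows; each row shifts and turns the commanded pose from where the row before left it; what a row does not reach is not made up. A row lasts 1/12 s, in which the tool goes at most 41.7 mm and 7.16 degrees, less where a joint would pass 70% of its speed; a pose out of reach is approached as far as the arm can. A call is refused whole if a number of a shift passes 0.0417 or a number of a turn 0.125, either way. A call with a gripper value outside its range is refused whole. "grip" is the opening, from 0 (shut) to 1 (fully open), set as the call begins (left out, the last holds). The fingers move at their own pace and stop on an object; "squeeze" is the grip in N (left out, the last holds). Time passes only in rows, so rows that do not move let the fingers close. It gives the time, the measured TCP pose, the force and the opening at its end, in the units of the state.
- bot.get_obs(): the state, without advancing time (a new reading comes with each control period).
- bot.read_camera(name): name is "scene" or "side" or "wrist"; returns the picture (384x512x3 uint8, red, green, blue); there is no depth.
- bot.calibration(name): a dict with "fx", "fy", "cx", "cy" (pixels), "camera_from_world" (4x4, takes a point from world to camera coordinates). Camera axes: x right, y down, z forward; pixel columns grow to the right and rows downward; lengths in m; the calibration is good to about 2 mm. A picture is of the moment at which its call begins: read the wrist's pose just before it. calibration takes no time and is no camera call; for the wrist camera it gives the pose at the moment of the call.
- bot.hand_in(): hands the job in, once; it reports no verdict.
The state is a dict: "t": time; "q": joint angles; "joint_vel": joint speeds; "joint_torque": joint torques, N m; "eef_pos": TCP position; "tool_rot": TCP orientation; "contact_force": force on the tool from outside, world axes, zero at the start; "torque": the same for the moment, N m; "gripper_width": opening from 0.0 (shut) to 1.0 (fully open).
Only numpy, scipy, OpenCV 4.12 (cv2) and the standard library are available. Lean on these libraries where they do the work, as an engineer would, in place of code of your own. Each camera call takes 0.05 s, during which the arm holds its last target.

## Working session

There is one attempt and no reset: what is moved stays moved. The work goes in short steps, Python scripts to look and compute and a tool call to move; the robot and the scene stay as the last step left them, time stands still between calls to the robot, and variables do not carry over. Pictures are saved under pics/ and viewed, and the job is handed in when it is done.

Besides the shell and the picture viewer there is one more tool, called after ">>>" as name(argument=value, ...) on one line, values as JSON. drive_tool: Moves the arm, as the interface text tells. Its arguments: {"type":"object","properties":{"increments":{"type":"string"},"grip":{"type":"number"},"squeeze":{"type":"number"}},"required":["increments"]}

```bash
ls; mkdir -p pics; python3 - <<'E'
from station import bot
import cv2,numpy as np
o=bot.get_obs();print(o); print(bot.finger_overhang)
for n in("scene","side","wrist"):
    c=bot.calibration(n);print(n,{k:np.round(v,3).tolist() if hasattr(v,'__len__') else v for k,v in c.items()})
    im=bot.read_camera(n);cv2.imwrite(f'pics/{n}0.png',im[...,::-1])
E
```

```text
pics
{'t': 0.0, 'q': array([ 1.10489432,  0.47778461,  0.022347  ,  1.5564683 , -0.01151687,
        1.10930896, -0.08310566]), 'joint_vel': array([ 1.55783997e-04,  2.05060035e-04,  2.19440280e-04, -1.58594390e-03,
        6.28482791e-05,  6.14932798e-04, -1.09293868e-05]), 'joint_torque': array([-6.25768171e-04, -5.96458375e+01,  1.60806119e+00, -2.81199181e+01,
        1.23652289e-02,  9.38644807e-03, -9.59252901e-06]), 'eef_pos': array([ 0.23618648, -0.63172789,  0.2523291 ]), 'tool_rot': array([-8.92638904e-04,  9.84039276e-01,  1.77949029e-01, -2.24971119e-04]), 'contact_force': array([ 0.44815106, -0.39147894,  0.1730521 ]), 'torque': array([-0.02132497,  0.0169299 ,  0.00290826]), 'gripper_width': 0.9998242672263542}
0.022
scene {'fx': 403.3721627640225, 'fy': 403.3721627640225, 'cx': 254.11799464572667, 'cy': 191.6493805989675, 'camera_from_world': [[0.868, 0.497, -0.016, -0.468], [0.373, -0.672, -0.64, -0.169], [-0.329, 0.549, -0.769, 1.206], [0.0, 0.0, 0.0, 1.0]]}
side {'fx': 429.9236161548744, 'fy': 429.9236161548744, 'cx': 261.31276596707863, 'cy': 188.13971709861966, 'camera_from_world': [[-0.983, -0.181, 0.019, 0.498], [-0.105, 0.479, -0.871, 0.091], [0.148, -0.859, -0.491, 1.143], [0.0, 0.0, 0.0, 1.0]]}
wrist {'fx': 301.68712909354144, 'fy': 301.68712909354144, 'cx': 255.30572819151354, 'cy': 197.2171081463821, 'camera_from_world': [[0.35, -0.937, -0.001, -0.674], [-0.903, -0.338, 0.266, -0.034], [-0.25, -0.093, -0.964, 0.378], [0.0, 0.0, 0.0, 1.0]]}
```

View pics/scene0.png

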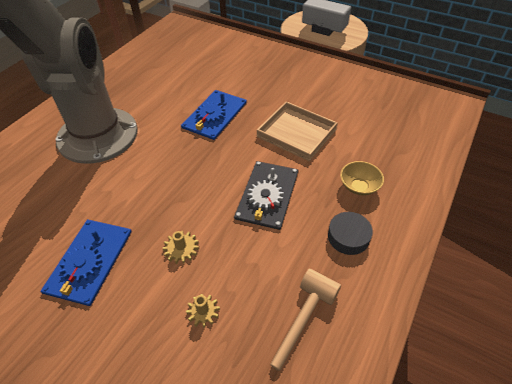

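View pics/side0.png

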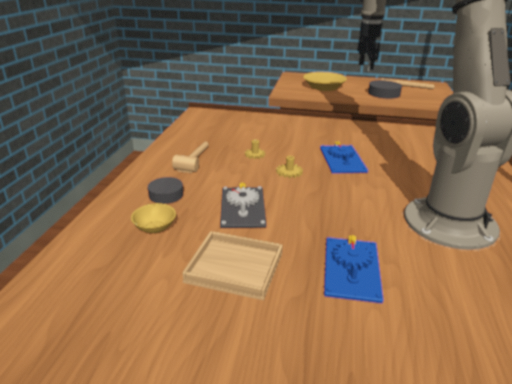

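View pics/wrist0.png

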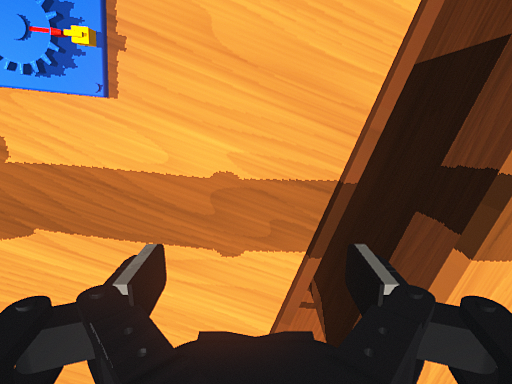

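The scene view shows gears at about (180,245) and (202,310), the dark stand at (267,195) and the tray at (297,131). The side view agrees. Next I zoom in for measuring.

```bash
cat > h.py <<'E'
from station import bot
import cv2,numpy as np
def ray(c,uv,z):
    M=np.array(c['camera_from_world']);R=M[:3,:3];o=-R.T@M[:3,3]
    d=R.T@np.array([(uv[0]-c['cx'])/c['fx'],(uv[1]-c['cy'])/c['fy'],1])
    return o+d*(z-o[2])/d[2]
def proj(c,p):
    M=np.array(c['camera_from_world']);q=M[:3,:3]@np.array(p)+M[:3,3]
    return np.array([c['cx']+c['fx']*q[0]/q[2],c['cy']+c['fy']*q[1]/q[2]])
def crop(im,x0,y0,w,h,s,fn):
    cv2.imwrite(fn,cv2.resize(im[y0:y0+h,x0:x0+w,::-1],None,fx=s,fy=s,interpolation=cv2.INTER_CUBIC))
E
python3 - <<'E'
import cv2
a=cv2.imread('pics/scene0.png')[...,::-1];b=cv2.imread('pics/side0.png')[...,::-1]
from h import *
crop(a,150,220,80,115,5,'pics/c1.png')
crop(a,225,95,120,140,4,'pics/c2.png')
crop(b,180,130,130,110,5,'pics/c3.png')
c=bot.calibration('scene')
for uv,z in [((180,236),.054),((202,299),.054),((297,138),0.0),((272,176),.03),((265,193),.03)]: print(uv,ray(c,uv,z))
E
```

```text
(180, 236) [ 0.46070636 -0.19572918  0.054     ]
(202, 299) [ 0.58956151 -0.2959868   0.054     ]
(297, 138) [0.52690326 0.27468672 0.        ]
(272, 176) [0.54586005 0.08304436 0.03      ]
(265, 193) [0.55759673 0.02397682 0.03      ]
```

View pics/c1.png

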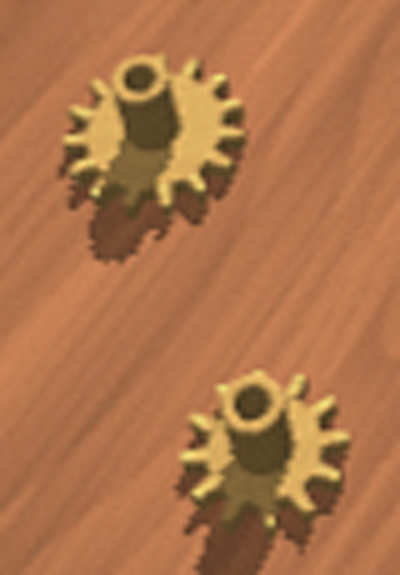

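View pics/c2.png

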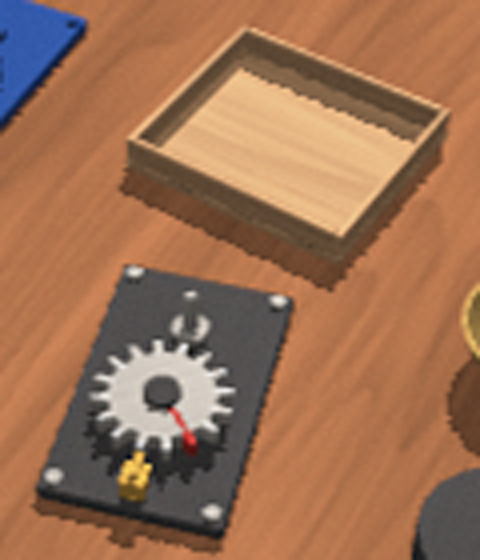

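View pics/c3.png

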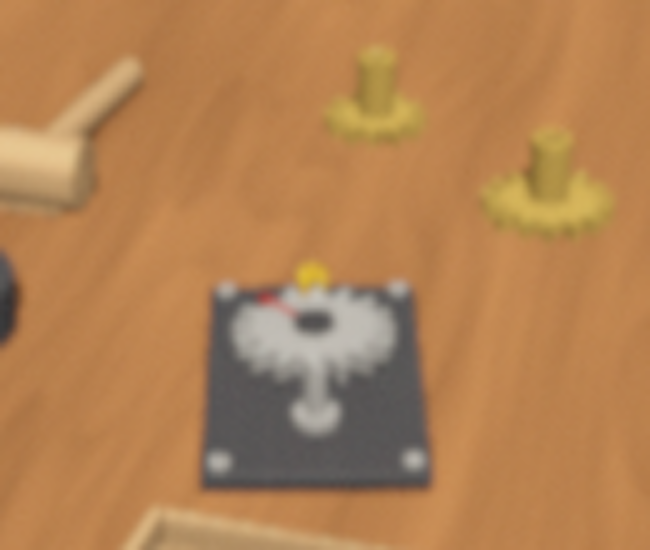

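```bash
python3 - <<'E'
from h import *
c=bot.calibration('wrist');M=np.array(c['camera_from_world']);o=-M[:3,:3].T@M[:3,3];print('cam',o,'fwd',M[2,:3])
c=bot.calibration('scene')
f=lambda x,y:(x/4+225-.5+.125,y/4+95-.375)
g=lambda x,y:(x/5+150-.4,y/5+220-.4)
print('g15',ray(c,g(141,77),.054),'g12',ray(c,g(252,402),.054))
T=[ray(c,f(*p),.028) for p in [(248,30),(447,113),(343,240),(130,145)]];print('tray',np.round(T,3),np.mean(T,0))
S=[ray(c,f(*p),.012) for p in [(125,267),(292,297),(222,527),(40,490)]];print('stand',np.round(S,3),np.mean(S,0))
print('rivets',np.round([ray(c,f(*p),.014) for p in [(135,270),(279,299),(212,511),(54,475)]],3))
print('post',ray(c,f(190,295),.049),'hub',ray(c,f(162,392),.035),'red',ray(c,f(190,445),.030),'ptr',ray(c,f(135,470),.03))
E
```

```text
cam [ 0.29940484 -0.60839377  0.37302524] fwd [-0.24976424 -0.09286757 -0.96384306]
g15 [ 0.45476342 -0.1959805   0.054     ] g12 [ 0.58728104 -0.29971507  0.054     ]
tray [[0.44  0.377 0.028]
 [0.611 0.36  0.028]
 [0.599 0.204 0.028]
 [0.425 0.218 0.028]] [0.51872    0.28993787 0.028     ]
stand [[ 0.474  0.124  0.012]
 [ 0.587  0.154  0.012]
 [ 0.632 -0.036  0.012]
 [ 0.522 -0.066  0.012]] [0.55393277 0.04367386 0.012     ]
rivets [[ 0.483  0.123  0.014]
 [ 0.581  0.146  0.014]
 [ 0.622 -0.03   0.014]
 [ 0.525 -0.054  0.014]]
post [0.54143377 0.09126118 0.049     ] hub [0.55925538 0.02156075 0.035     ] red [ 0.59249804 -0.00333742  0.03      ] ptr [ 0.57250442 -0.03630269  0.03      ]
```

>>> drive_tool(increments="0.0235 0.032 0 0;0.0235 0.032 0 0;0.0235 0.032 0 0;0.0235 0.032 0 0;0.0235 0.032 0 0;0.0235 0.032 0 0;0.0235 0.032 0 0;0.0235 0.032 0 0;0.0235 0.032 0 0;0.0235 0.032 0 0;0.0235 0.032 0 0;0.0235 0.032 0 0", grip=1)

```text
t: 1.15
eef_pos: [0.519, -0.2465, 0.2533]
tool_rot: [0.0, 0.984, 0.178, -0.0]
contact_force: [0.8, -0.9, 0.0]
gripper_width: 1.0
```

>>> drive_tool(increments="0 0 0 0;0 0 0 0;0 0 0 0")

```text
t: 1.4
eef_pos: [0.518, -0.2485, 0.253]
tool_rot: [0.0, 0.984, 0.178, -0.0]
contact_force: [-0.8, -0.6, 1.0]
gripper_width: 1.0
```

```bash
cat > look.py <<'E'
import sys
from h import *
import pickle
n,fn=sys.argv[1:3]
o=bot.get_obs();c=bot.calibration(n);im=bot.read_camera(n)
pickle.dump((o,c,im),open(fn+'.pkl','wb'))
big=cv2.resize(im[...,::-1],None,fx=1.5,fy=1.5,interpolation=cv2.INTER_CUBIC);cv2.imwrite(f'pics/{fn}.png',big)
R=2*np.arctan2(o['tool_rot'][2],o['tool_rot'][1])
print(o['t'],o['eef_pos'],'yawx',R,'F',np.round(o['contact_force'],1),'g',o['gripper_width'],np.round(o['q'],2))
E
python3 look.py wrist w1
```

```text
1.4 [ 0.51801003 -0.24851333  0.25297675] yawx 0.35812635460043696 F [-0.8 -0.6  1. ] g 1.0000248412487929 [ 0.47  0.32 -0.16  1.79  0.06  1.03 -0.93]
```

View pics/w1.png

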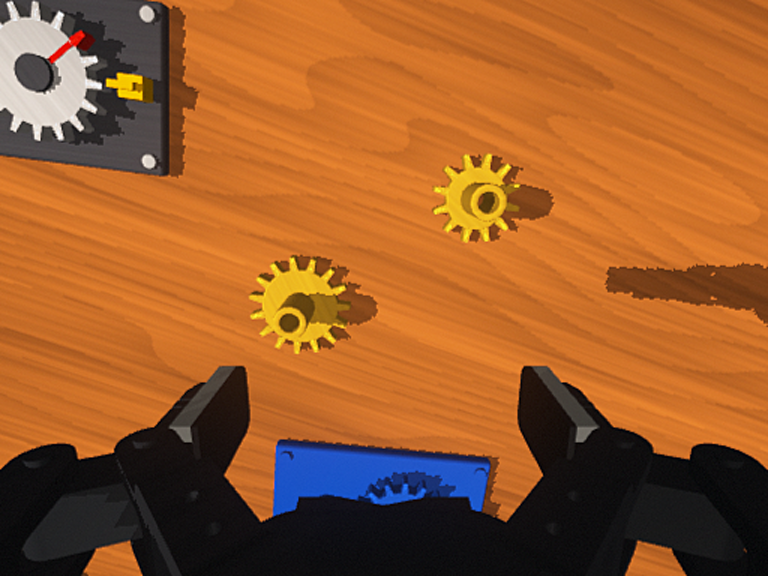

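```bash
cat > fit.py <<'E'
from h import *
import pickle
from scipy.optimize import minimize
from scipy.ndimage import map_coordinates,gaussian_filter
def P(c,X):
    M=np.array(c['camera_from_world']);q=X@M[:3,:3].T+M[:3,3]
    return c['cx']+c['fx']*q[:,0]/q[:,2],c['cy']+c['fy']*q[:,1]/q[:,2]
def yel(im):
    f=im.astype(float);return gaussian_filter((f[...,1]/(f[...,0]+1)-.6)*4,.5).clip(-1,1)
def white(im):
    return gaussian_filter(im.min(2).astype(float)/128-1,.5).clip(-1,1)
def fitgear(c,Y,p0,N,rt,ztop,rs=(-.002,-.0045),free=True):
    k=np.arange(N)*2*np.pi/N
    def val(x,y,a,r,off):
        X=np.c_[x+r*np.cos(k+a+off),y+r*np.sin(k+a+off),0*k+ztop]
        u,v=P(c,X);return map_coordinates(Y,[v,u],order=1,mode='constant',cval=-1)
    def cost(p):
        x,y,a=p;s=0
        for d in rs:
            for o in (-.001,.001): s+=val(x,y,a,rt+d,o/rt).mean()
            s-=2*val(x,y,a,rt+d,np.pi/N).mean()
        for o in(0,.5): s-=val(x,y,a,rt+.002,o*2*np.pi/N).mean()
        return -s
    best=None
    for dx in np.arange(-.006,.0061,.002) if free else [0]:
        for dy in np.arange(-.006,.0061,.002) if free else [0]:
            for a in np.arange(0,2*np.pi/N,np.pi/N/8):
                v=cost((p0[0]+dx,p0[1]+dy,a))
                if best is None or v<best[0]: best=(v,(p0[0]+dx,p0[1]+dy,a))
    S=np.array([[0,0,0],[.001,0,0],[0,.001,0],[0,0,.03]])+np.array(best[1])
    r=minimize(cost,best[1],method='Nelder-Mead',options=dict(initial_simplex=S,xatol=1e-5,fatol=1e-5))
    return r.x,r.fun
E
cat > f1.py <<'E'
from fit import *
o,c,im=pickle.load(open('w1.pkl','rb'));Y=yel(im)
print(ray(c,(290/1.5,320/1.5),.054),ray(c,(488/1.5,201/1.5),.054))
for N,rt in((15,.042),(12,.0345)):
    for p in((.455,-.196),(.587,-.299)):
        print(N,p,fitgear(c,Y,p,N,rt,.012))
print('ptr',ray(c,(118/1.5,84/1.5),.03),'hub',ray(c,(35/1.5,72/1.5),.035))
E
python3 f1.py
```

```text
[ 0.45667911 -0.19793841  0.054     ] [ 0.58761431 -0.30038953  0.054     ]
15 (0.455, -0.196) (array([ 0.45449015, -0.1974916 ,  0.04002516]), np.float64(-4.6506713298217335))
15 (0.587, -0.299) (array([ 0.58395474, -0.2921152 ,  0.27672234]), np.float64(-1.743815666542829))
12 (0.455, -0.196) (array([ 0.46078754, -0.19108546,  0.37539632]), np.float64(-1.919541879738811))
12 (0.587, -0.299) (array([ 0.58707075, -0.30062203,  0.13006979]), np.float64(-4.8622531508224585))
ptr [ 0.57092724 -0.03192315  0.03      ] hub [0.55870109 0.01979175 0.035     ]
```

The wrist view shows the 15-tooth gear at pixels (295,305)/1.5 and the 12-tooth gear at (478,198)/1.5. The tooth-count fit separates them clearly. Now I grasp the 15-tooth gear.

>>> drive_tool(increments="-0.0318 0.0255 0 0;-0.0318 0.0255 0 0;0 0 -0.04 0;0 0 -0.04 0;0 0 -0.04 0;0 0 -0.03 0;0 0 -0.025 0;0 0 -0.02 0;0 0 -0.01 0;0 0 -0.007 0;0 0 0 0;0 0 0 0")

```text
t: 2.45
eef_pos: [0.4551, -0.1979, 0.0419]
tool_rot: [0.0, 0.984, 0.177, 0.0]
contact_force: [-0.1, 0.3, -0.7]
gripper_width: 1.003
```

```bash
python3 look.py wrist w2
```

```text
2.45 [ 0.45508694 -0.19792564  0.04191907] yawx 0.3568757334482488 F [-0.1  0.3 -0.7] g 1.003465304275915 [ 0.41  0.51 -0.15  2.12  0.15  0.52 -1.07]
```

View pics/w2.png

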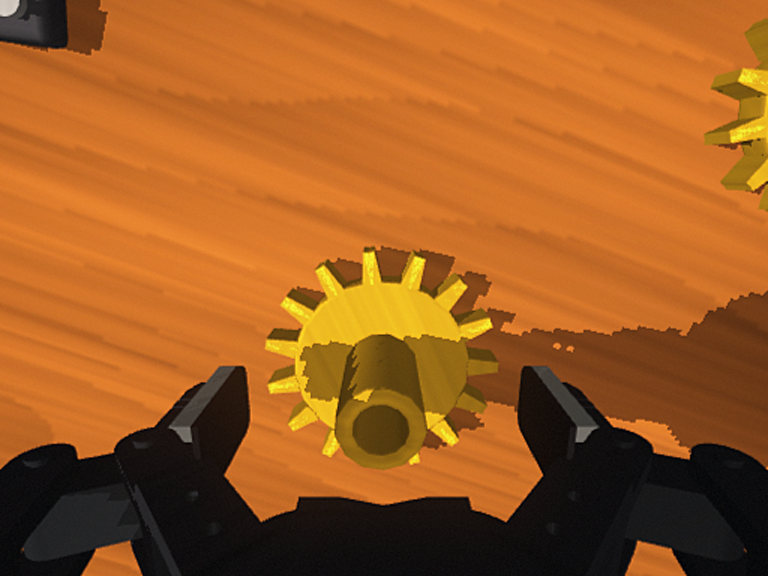

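The boss at (380,430) sits centred between the jaws, so I close.

>>> drive_tool(increments="0 0 0 0;0 0 0 0;0 0 0 0;0 0 0 0;0 0 0 0;0 0 0 0", grip=0, squeeze=60)

```text
t: 3.0
eef_pos: [0.455, -0.1972, 0.0418]
tool_rot: [0.0, 0.984, 0.178, 0.0]
contact_force: [-1.9, 0.9, 7.1]
gripper_width: 0.293
```

>>> drive_tool(increments="0 0 0.01 0;0 0 0.02 0;0 0 0.02 0")

```text
t: 3.25
eef_pos: [0.4537, -0.1968, 0.0915]
tool_rot: [-0.001, 0.984, 0.178, -0.001]
contact_force: [0.7, -0.2, -2.7]
gripper_width: 0.295
```

>>> drive_tool(increments="0 0.03 0.025 0;0.005 0.04 0.01 0;0.006 0.041 0.005 0;0.006 0.041 0 0;0.006 0.041 0 0;0.006 0.041 0 0;0.006 0.041 0 0;0.006 0.041 0 0;0.006 0.041 0 0;0.006 0.041 0 0;0.006 0.041 0 0;0.006 0.041 0 0")

```text
t: 4.25
eef_pos: [0.5193, 0.2843, 0.1315]
tool_rot: [0.0, 0.984, 0.178, -0.0]
contact_force: [0.3, -0.1, -2.7]
gripper_width: 0.292
```

>>> drive_tool(increments="0 0.007 0 0;0 0 0 0;0 0 0 0")

```text
t: 4.5
eef_pos: [0.519, 0.2899, 0.1311]
tool_rot: [0.0, 0.984, 0.179, -0.001]
contact_force: [-0.7, -0.8, -3.2]
gripper_width: 0.29
```

```bash
python3 look.py wrist w3;  python3 look.py scene s3
```

```text
4.5 [0.51904443 0.28991771 0.13107598] yawx 0.3594982985697049 F [-0.7 -0.8 -3.2] g 0.29025289046276287 [-0.39  0.5  -0.29  1.84  0.19  0.82 -1.99]
4.55 [0.5193672  0.28841475 0.13099911] yawx 0.357482768521989 F [ 0.2 -0.2 -3.2] g 0.2926797570674713 [-0.39  0.5  -0.29  1.84  0.19  0.82 -1.99]
```

View pics/w3.png

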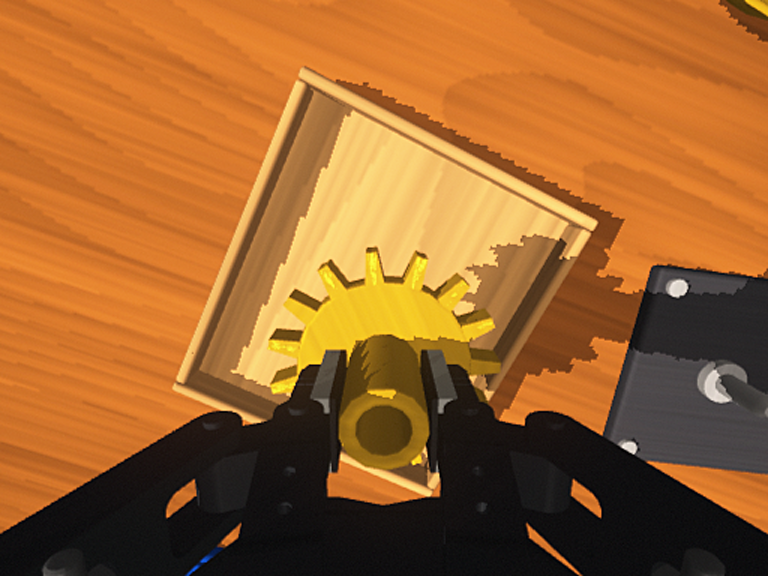

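View pics/s3.png

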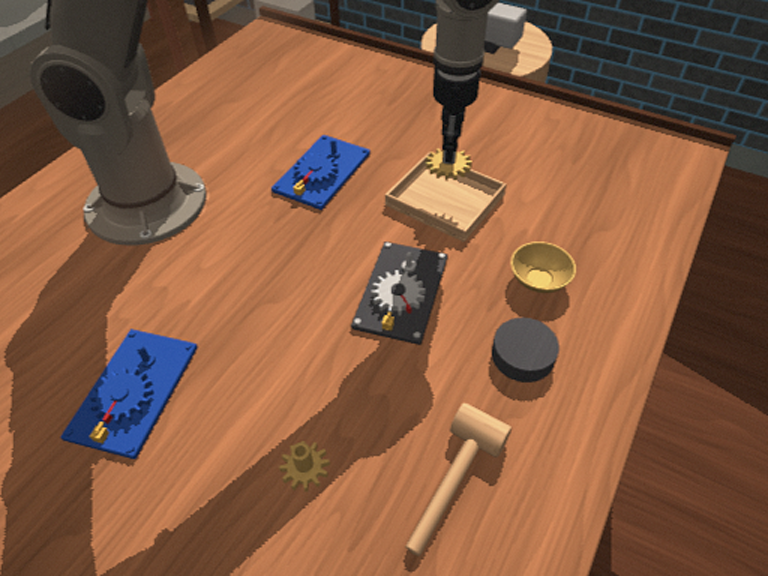

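```bash
python3 - <<'E'
from fit import *
o,c,im=pickle.load(open('w3.pkl','rb'))
T=[ray(c,(a/1.5,b/1.5),.028) for a,b in[(303,70),(597,225),(435,492),(177,388)]];print(np.round(T,3),np.mean(T,0))
print('postfoot', ray(c,(718/1.5,382/1.5),.018))
E
```

```text
[[0.61  0.362 0.028]
 [0.595 0.206 0.028]
 [0.424 0.221 0.028]
 [0.436 0.378 0.028]] [0.51634675 0.29192112 0.028     ]
postfoot [0.54083366 0.09527261 0.018     ]
```

Centred over the tray, so I lower to a TCP height of about 0.049 and release.

>>> drive_tool(increments="-0.001 0 -0.03 0;-0.001 0.001 -0.025 0;0 0 -0.015 0;0 0 -0.008 0;0 0 -0.003 0;0 0 -0.002 0;0 0 0 0;0 0 0 0")

```text
t: 5.27
eef_pos: [0.5186, 0.2908, 0.0494]
tool_rot: [-0.0, 0.984, 0.178, 0.001]
contact_force: [0.7, 1.1, -3.2]
gripper_width: 0.29
```

>>> drive_tool(increments="0 0 -0.001 0;0 0 -0.001 0;0 0 0 0")

```text
t: 5.52
eef_pos: [0.5186, 0.291, 0.0479]
tool_rot: [-0.0, 0.984, 0.178, 0.001]
contact_force: [-1.0, -1.3, 7.1]
gripper_width: 0.285
```

>>> drive_tool(increments="0 0 0 0;0 0 0 0;0 0 0 0;0 0 0 0;0 0 0 0;0 0 0.02 0;0 0 0.04 0;0 0 0.04 0;0 0 0.04 0;0 0 0 0;0 0 0 0", grip=1)

```text
t: 6.43
eef_pos: [0.5193, 0.2917, 0.1892]
tool_rot: [-0.001, 0.984, 0.178, 0.003]
contact_force: [-0.6, 0.5, -0.7]
gripper_width: 0.998
```

```bash
python3 look.py wrist w4
```

```text
6.4333 [0.51927098 0.29165336 0.1891525 ] yawx 0.35755677057742896 F [-0.6  0.5 -0.7] g 0.9979188226739905 [-0.38  0.43 -0.31  1.8   0.16  0.93 -1.97]
```

View pics/w4.png

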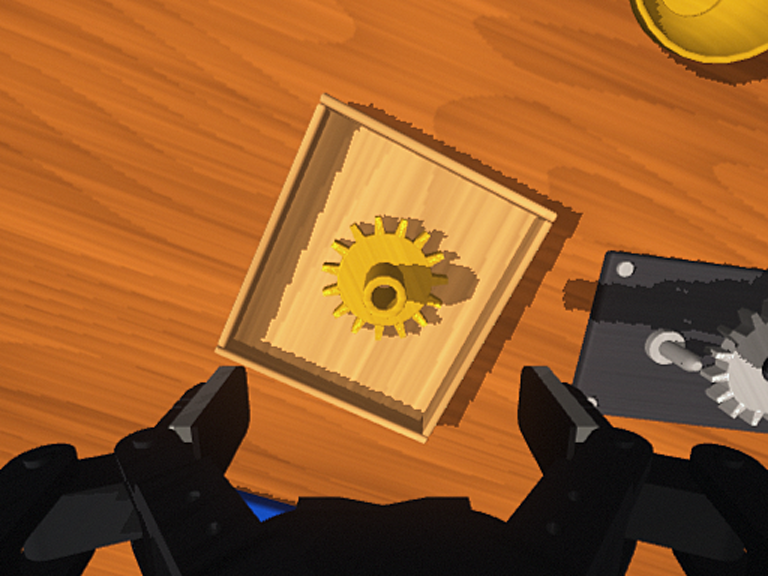

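The 15-tooth gear lies flat in the tray, centred at (384,280). Next I go over the stand to measure the post and the master.

>>> drive_tool(increments="0.005 -0.035 0.02 0;0.005 -0.035 0.02 0;0.005 -0.036 0.01 0;0.005 -0.038 0 0;0.005 -0.038 0 0;0.005 -0.038 0 0;0 -0.028 0 0;0 0 0 0;0 0 0 0;0 0 0 0")

```text
t: 7.32
eef_pos: [0.547, 0.0433, 0.2349]
tool_rot: [-0.0, 0.984, 0.178, -0.001]
contact_force: [-0.7, 0.6, 0.3]
gripper_width: 1.004
```

```bash
python3 look.py wrist w5
```

```text
7.3167 [0.54701005 0.04327535 0.23488687] yawx 0.35824429884227504 F [-0.7  0.6  0.3] g 1.0041422701269749 [-0.    0.3  -0.23  1.87  0.08  0.99 -1.48]
```

View pics/w5.png

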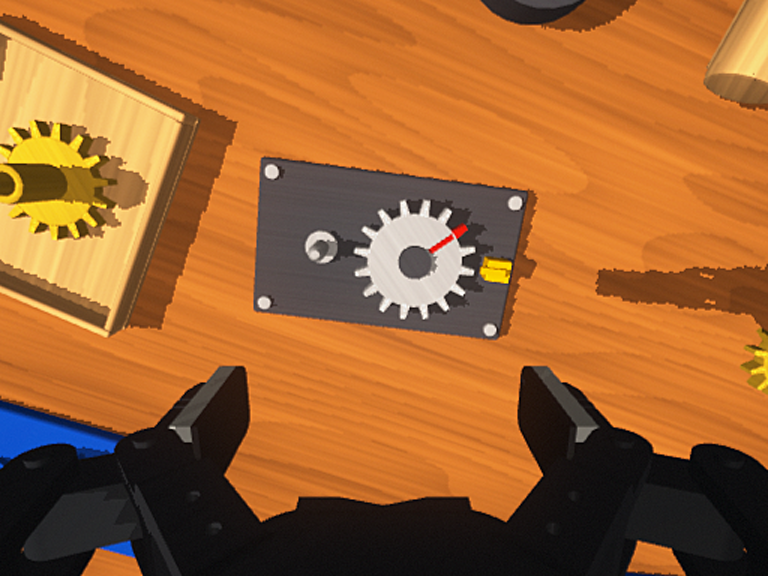

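```bash
cat > mast.py <<'E'
from fit import *
def master(c,im,p0=(.5595,.0197)):
    Y=gaussian_filter(im.min(2).astype(float)/100-1,.4).clip(-1,1)
    p,v=fitgear(c,Y,p0,16,.0445,.030)
    # red: pixels, project to z=.03
    f=im.astype(float);m=(f[...,0]>110)&(f[...,1]<.35*f[...,0])&(f[...,2]<.35*f[...,0])
    v_,u_=np.nonzero(m);X=np.array([ray(c,(u,w),.030) for u,w in zip(u_,v_)])
    r=np.hypot(X[:,0]-p[0],X[:,1]-p[1]);X=X[(r<.047)&(r>.015)]
    a=np.arctan2(X[:,1]-p[1],X[:,0]-p[0]);return p,v,np.mean(a),len(a)
E
python3 - <<'E'
from mast import *
o,c,im=pickle.load(open('w5.pkl','rb'))
g=lambda a,b:((a+.5)/1.5-.5,(b+.5)/1.5-.5)
S=np.array([ray(c,g(*p),.012) for p in[(263,157),(530,190),(497,339),(254,309)]]);print(np.round(S,4),S.mean(0))
yx=np.arctan2(*(S[0]-S[3]+S[1]-S[2])[1::-1]);d=(S[0]-S[1]+S[3]-S[2]);yy=np.arctan2(-d[0],d[1]);print('yaw',yx,yy)
print('foot',ray(c,g(320,247),.018),'tip?',ray(c,g(324,250),.049))
print('hub',ray(c,g(415,262),.035))
p,v,a,n=master(c,im);print('master',p,v,'redang',a,n)
k=(a-p[2])/(2*np.pi/16);print('tooth idx',k)
ar=p[2]+round(k)*2*np.pi/16
for yaw in (yx,yy): print('q',(ar-(yaw-np.pi/2)+np.pi)%(2*np.pi)-np.pi)
for y in(.25,):
  print('post from master',p[0]-.07*np.sin(y),p[1]+.07*np.cos(y))
crop(im,160,95,200,140,4,'pics/w5c.png')
E
```

```text
[[ 0.5883  0.1517  0.012 ]
 [ 0.635  -0.0397  0.012 ]
 [ 0.5193 -0.0654  0.012 ]
 [ 0.4748  0.1257  0.012 ]] [0.55434095 0.04309636 0.012     ]
yaw 0.2221004521913076 0.23385546620414785
foot [0.54152067 0.09184957 0.018     ] tip? [0.54685006 0.08634325 0.049     ]
hub [0.55861818 0.02314364 0.035     ]
master [0.55803168 0.02337739 0.1744869 ] -5.60735175347619 redang -0.6105647450178889 110
tooth idx -1.9991176046003292
q 0.7377846137225541
q 0.7260295997097139
post from master 0.5407134055358291 0.09120125481042811
```

View pics/w5c.png

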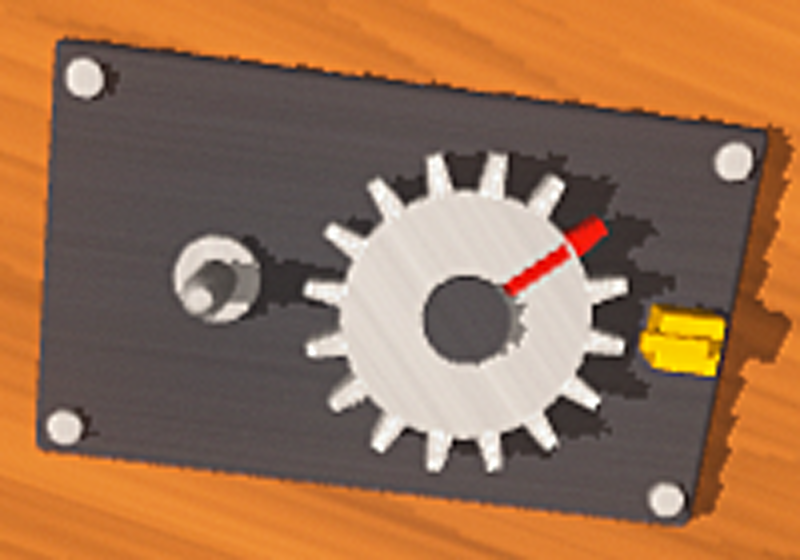

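```bash
python3 - <<'E'
from mast import *
o,c,im=pickle.load(open('w5.pkl','rb'))
g=lambda a,b:(a/4+160-.375,b/4+95-.375)
m=np.array([.55803,.02338])
for n,p,z in [('tip',(198,297),.049),('foot',(217,278),.018),('ptrL',(650,342),.03),('ptrR',(722,343),.03),('ptrR',(722,337),.03)]:
    X=ray(c,g(*p),z);d=X[:2]-m;s=-1 if 'ptr' in n else 1
    print(n,X,np.hypot(*d),'yaw',np.arctan2(-d[0]*s,d[1]*s))
R=np.array([ray(c,g(*p),.014) for p in[(84,78),(734,161),(666,499),(66,427)]]);print(R,R.mean(0))
yx=np.arctan2(*(R[0]-R[3]+R[1]-R[2])[1::-1]);d=(R[0]-R[1]+R[3]-R[2]);print(yx,np.arctan2(-d[0],d[1]))
# refit using fixed master in scene image too
o,c,im=pickle.load(open('s3.pkl','rb'));print('scene',master(c,im))
for yaw in(.23,.24,.25):
    print(yaw,'gear12 x at q:',[(yaw+.262-4/3*q)%(np.pi/6) for q in(.71,.73)])
E
```

```text
tip [0.54209988 0.09201346 0.049     ] 0.07045793753729028 yaw 0.22806599893020954
foot [0.54220428 0.09123669 0.018     ] 0.06967771211498586 yaw 0.22912696951431527
ptrL [ 0.56956354 -0.02693304  0.03      ] 0.05161805952280889 yaw 0.22534219745559822
ptrR [ 0.57625608 -0.04562269  0.03      ] 0.07136918722861961 yaw 0.2582380994804882
ptrR [ 0.57779174 -0.04491214  0.03      ] 0.07109389761288644 yaw 0.2816767277732852
[[ 0.58084018  0.14283355  0.014     ]
 [ 0.62273673 -0.03253213  0.014     ]
 [ 0.52520271 -0.05556537  0.014     ]
 [ 0.48380294  0.11923264  0.014     ]] [0.55314564 0.04349217 0.014     ]
0.2352390414268003 0.2335378317765658
scene (array([0.55838583, 0.02400445, 0.16431064]), np.float64(-3.19485418504309), np.float64(-0.6356904595949922), 4)
0.23 gear12 x at q: [0.06893210893163226, 0.042265442264965536]
0.24 gear12 x at q: [0.07893210893163227, 0.052265442264965545]
0.25 gear12 x at q: [0.08893210893163228, 0.062265442264965554]
```

>>> drive_tool(increments="0.004 -0.034 0 0.062;0.004 -0.034 0 0.062;0.004 -0.034 0 0.062;0.004 -0.034 0 0.062;0.004 -0.034 0 0.062;0.004 -0.034 0 0.062;0.004 -0.034 -0.02 0.062;0.004 -0.034 -0.02 0.062;0.004 -0.034 -0.02 0.062;0.004 -0.0375 -0.02 0.064;0 0 -0.02 0;0 0 0 0")

```text
t: 8.37
eef_pos: [0.5851, -0.3003, 0.1314]
tool_rot: [-0.003, 0.883, 0.47, -0.003]
contact_force: [-0.9, 1.4, -0.6]
gripper_width: 0.994
```

>>> drive_tool(increments="0 0 0 0;0 0 0 0")

```text
t: 8.53
eef_pos: [0.5891, -0.2973, 0.1375]
tool_rot: [-0.0, 0.882, 0.472, 0.001]
contact_force: [-0.1, 1.2, 0.3]
gripper_width: 1.0
```

```bash
python3 look.py wrist w6; python3 - <<'E'
from fit import *
o,c,im=pickle.load(open('w6.pkl','rb'))
print(fitgear(c,yel(im),(.587,-.3005),12,.0345,.012))
E
```

```text
8.5333 [ 0.58913556 -0.29732321  0.13749757] yawx 0.9831026427398926 F [-0.1  1.2  0.3] g 0.9997090978098399 [ 0.52  0.58 -0.2   1.68  0.14  0.9  -0.33]
(array([ 0.58717514, -0.30071791,  0.12937438]), np.float64(-4.852279890022386))
```

View pics/w6.png

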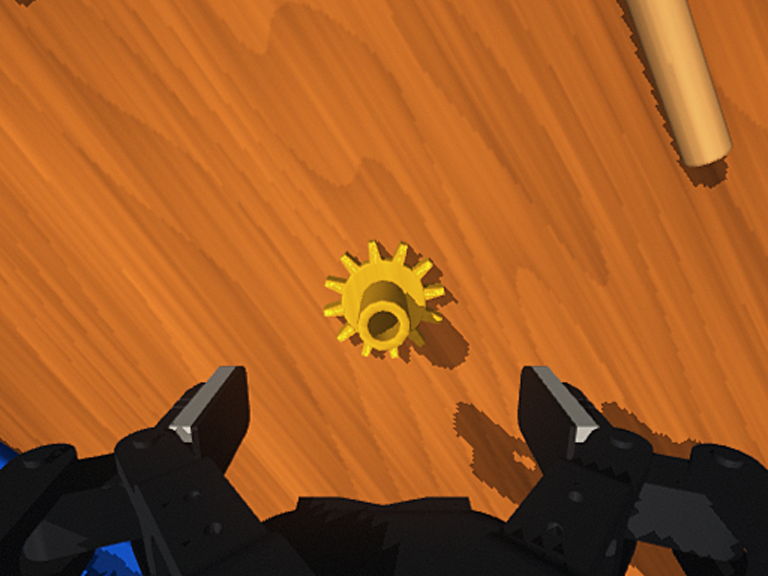

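>>> drive_tool(increments="-0.0005 -0.001 -0.025 0;-0.0005 -0.001 -0.025 0;0 0 -0.02 0;0 0 -0.013 0;0 0 -0.008 0;0 0 -0.003 0;0 0 0 0;0 0 0 0;0 0 0 0")

```text
t: 9.33
eef_pos: [0.5876, -0.3022, 0.0442]
tool_rot: [0.001, 0.882, 0.471, 0.001]
contact_force: [0.4, 0.1, -0.4]
gripper_width: 1.002
```

```bash
python3 look.py wrist w7; python3 - <<'E'
from fit import *
o,c,im=pickle.load(open('w7.pkl','rb'))
print(fitgear(c,yel(im),(.587,-.3005),12,.0345,.012))
E
```

```text
9.3333 [ 0.58764644 -0.30224817  0.04415924] yawx 0.9797615237640691 F [ 0.4  0.1 -0.4] g 1.0016603134582498 [ 0.51  0.7  -0.18  1.72  0.17  0.74 -0.35]
(array([ 0.58688934, -0.30017658,  0.11995546]), np.float64(-3.3883332248874405))
```

View pics/w7.png

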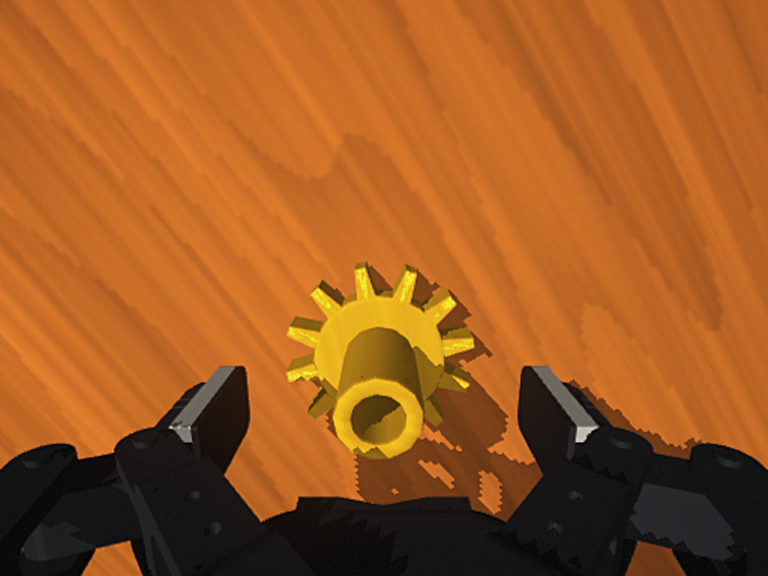

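>>> drive_tool(increments="-0.0005 0.0015 -0.002 0;0 0 0 0")

```text
t: 9.55
eef_pos: [0.5862, -0.3002, 0.041]
tool_rot: [0.0, 0.882, 0.471, 0.0]
contact_force: [-0.3, -0.0, -0.7]
gripper_width: 1.002
```

>>> drive_tool(increments="0 0 0 0;0 0 0 0;0 0 0 0;0 0 0 0;0 0 0 0;0 0 0 0;0 0 0 0", grip=0, squeeze=60)

```text
t: 10.13
eef_pos: [0.5865, -0.3006, 0.0411]
tool_rot: [0.0, 0.882, 0.471, 0.0]
contact_force: [-1.1, 0.2, 2.2]
gripper_width: 0.289
```

```bash
python3 look.py wrist w8; python3 - <<'E'
from fit import *
o,c,im=pickle.load(open('w8.pkl','rb'))
print(fitgear(c,yel(im),(.587,-.3005),12,.0345,.012))
E
```

```text
10.1333 [ 0.58650045 -0.30058104  0.0410666 ] yawx 0.9798019257490153 F [-1.1  0.2  2.2] g 0.28875332333477455 [ 0.51  0.7  -0.18  1.72  0.17  0.73 -0.35]
(array([ 0.58665416, -0.29981634,  0.12611885]), np.float64(-2.345457264181277))
```

View pics/w8.png

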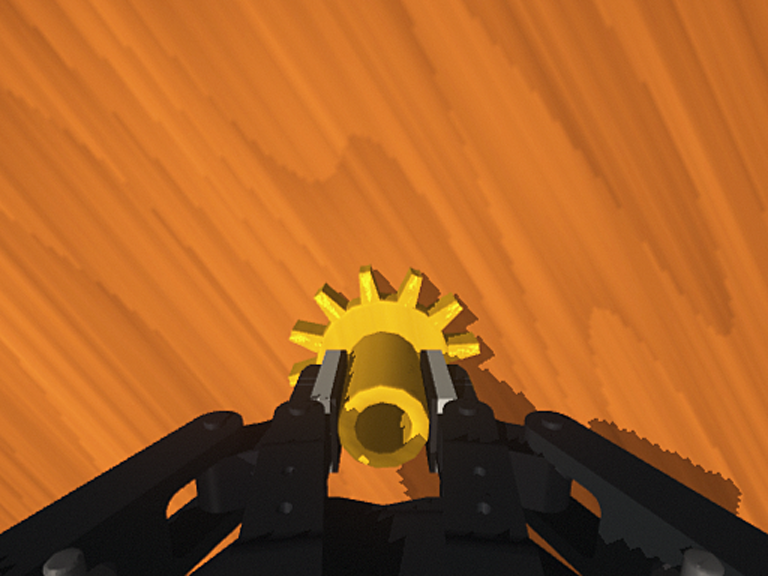

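>>> drive_tool(increments="0 0 0.015 0;0 0 0.03 0;-0.004 0.03 0.025 0;-0.004 0.04 0.005 0;-0.004 0.04 0 0;-0.004 0.04 0 -0.02;-0.005 0.04 0 -0.02;-0.005 0.04 0 -0.02;-0.005 0.04 0 -0.018;-0.005 0.04 0 0;-0.005 0.04 0 0;-0.004 0.04 0 0")

```text
t: 11.18
eef_pos: [0.5401, 0.0912, 0.1164]
tool_rot: [0.0, 0.9, 0.436, -0.0]
contact_force: [0.8, 0.5, -3.0]
gripper_width: 0.289
```

>>> drive_tool(increments="0 0.002 0 0;0 0 0 0;0 0 0 0;0 0 0 0;0 0 0 0")

```text
t: 11.6
eef_pos: [0.5413, 0.0896, 0.1158]
tool_rot: [0.0, 0.901, 0.435, -0.0]
contact_force: [-0.3, 0.4, -2.0]
gripper_width: 0.288
```

```bash
python3 look.py wrist w9; python3 look.py scene s9; python3 - <<'E'
from fit import *
o,c,im=pickle.load(open('w9.pkl','rb'))
z=o['eef_pos'][2]-.0411
print(z,fitgear(c,yel(im),o['eef_pos'][:2],12,.0345,z+.012))
print(bot.get_obs()['eef_pos'])
E
```

```text
11.6 [0.54132588 0.08961284 0.11582896] yawx 0.898999269653499 F [-0.3  0.4 -2. ] g 0.28842898352675317 [-0.09  0.46 -0.24  1.96  0.16  0.74 -1.09]
11.65 [0.54133153 0.08978997 0.1157847 ] yawx 0.8990413764415844 F [-0.5  0.8 -3.1] g 0.2905470353720792 [-0.09  0.46 -0.24  1.96  0.16  0.74 -1.09]
0.07472896084805285 (array([0.54281463, 0.09490752, 0.27245575]), np.float64(0.2873382845013126))
[0.54133012 0.08998434 0.1157663 ]
```

View pics/w9.png

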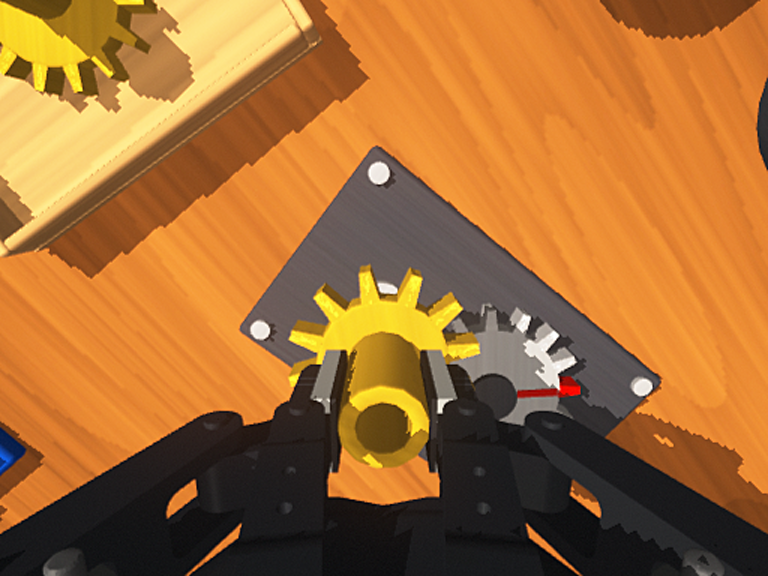

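View pics/s9.png

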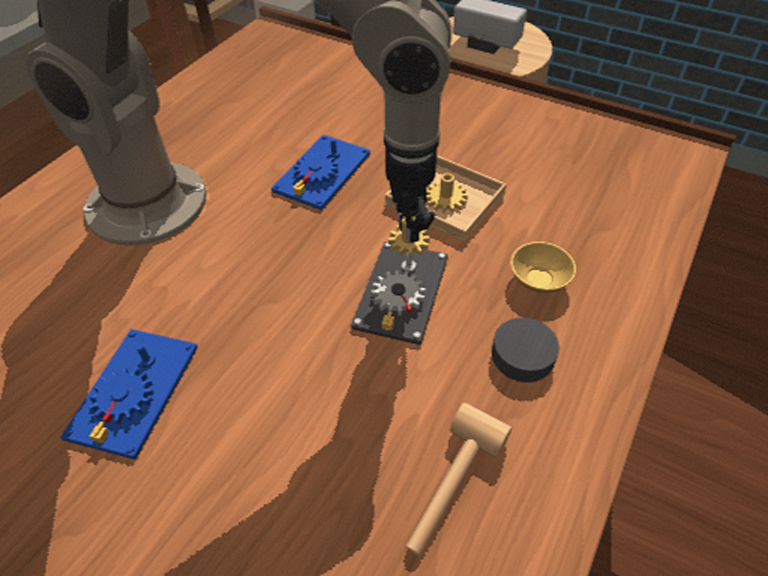

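```bash
cat > f9.py <<'E'
from fit import *
import sys
def yel2(im):
    f=im.astype(float);g=((f[...,1]/(f[...,0]+1)>.62)&(f[...,2]<.45*f[...,0])).astype(float)*2-1
    return gaussian_filter(g,.5)
def fitsec(c,Y,p0,yaw,z,half=1.2,N=12,rt=.0345):
    def cost(p,full=False):
        x,y,a=p;s=0;n=0
        k=np.arange(-N,N)*2*np.pi/N+a
        def V(ang,r):
            ang=ang[np.abs((ang-yaw+np.pi)%(2*np.pi)-np.pi)<half]
            u,v=P(c,np.c_[x+r*np.cos(ang),y+r*np.sin(ang),0*ang+z]);return map_coordinates(Y,[v,u],order=1).mean()
        for d in(-.001,-.0025,-.0045):
            for o in(-.0013,.0013): s+=V(k+o/rt,rt+d)
            s-=V(k+np.pi/N-.04,rt+d)+V(k+np.pi/N+.04,rt+d)
        s-=2*V(k,rt+.002)
        return -s
    b=min((cost((p0[0]+dx,p0[1]+dy,a)),(p0[0]+dx,p0[1]+dy,a)) for dx in np.arange(-.003,.0031,.001) for dy in np.arange(-.003,.0031,.001) for a in np.arange(0,.5236,.03))
    S=np.array([[0,0,0],[.0007,0,0],[0,.0007,0],[0,0,.02]])+np.array(b[1])
    r=minimize(cost,b[1],method='Nelder-Mead',options=dict(initial_simplex=S));return r.x,r.fun
if __name__=='__main__':
  for f in('w7','w8','w9'):
    o,c,im=pickle.load(open(f+'.pkl','rb'))
    yaw=2*np.arctan2(o['tool_rot'][2],o['tool_rot'][1])
    z=(o['eef_pos'][2]-.0411 if f=='w9' else 0)+.012
    x,v=fitsec(c,yel2(im),o['eef_pos'][:2],yaw,z);print(f,x,v,x[:2]-o['eef_pos'][:2],'rel',(x[2]-yaw)%(np.pi/6))
E
python3 f9.py
```

```text
w7 [ 0.5875911  -0.29964559  0.12305055] -13.898829093633308 [-5.53437551e-05  2.60258062e-03] rel 0.1904865727400188
w8 [ 0.58747982 -0.2992153   0.11386035] -13.934678143862401 [0.00097936 0.00136574] rel 0.18125597318583275
w9 [0.54240756 0.09089185 0.03526638] -13.942735431584925 [0.00108168 0.00127901] rel 0.18346466016556584
```

>>> drive_tool(increments="0 0.0008 -0.008 0.008;0 0 -0.008 0;0 0 -0.005 0;0 0 0 0;0 0 0 0")

```text
t: 12.12
eef_pos: [0.5407, 0.0923, 0.094]
tool_rot: [-0.0, 0.898, 0.439, -0.001]
contact_force: [0.5, -0.4, -1.4]
gripper_width: 0.289
```

>>> drive_tool(increments="0 0 -0.003 0;0 0 -0.003 0;0 0 -0.003 0;0 0 0 0")

```text
t: 12.45
eef_pos: [0.5408, 0.0923, 0.0852]
tool_rot: [-0.0, 0.898, 0.439, -0.0]
contact_force: [-0.9, -0.4, -2.5]
gripper_width: 0.289
```

>>> drive_tool(increments="0.0005 0 -0.003 0;0 -0.0005 -0.003 0;0 0 -0.003 0;0 0 0 0")

```text
t: 12.78
eef_pos: [0.5413, 0.0917, 0.0761]
tool_rot: [-0.0, 0.898, 0.439, -0.0]
contact_force: [0.0, 0.7, -2.7]
gripper_width: 0.291
```

```bash
python3 look.py wrist w10; python3 - <<'E'
from f9 import *
o,c,im=pickle.load(open('w10.pkl','rb'))
yaw=2*np.arctan2(o['tool_rot'][2],o['tool_rot'][1]);z=o['eef_pos'][2]-.0411+.012
x,v=fitsec(c,yel2(im),o['eef_pos'][:2],yaw,z);print(x,v,x[:2]-o['eef_pos'][:2],'rel',(x[2]-yaw)%(np.pi/6))
E
```

```text
12.7833 [0.54129547 0.0917202  0.07610269] yawx 0.909771308452509 F [ 0.   0.7 -2.7] g 0.2909562227118438 [-0.1   0.52 -0.23  1.98  0.18  0.66 -1.11]
[0.54225817 0.09296671 0.05311326] -13.96018130815591 [0.0009627  0.00124651] rel 0.19053950392163022
```

View pics/w10.png

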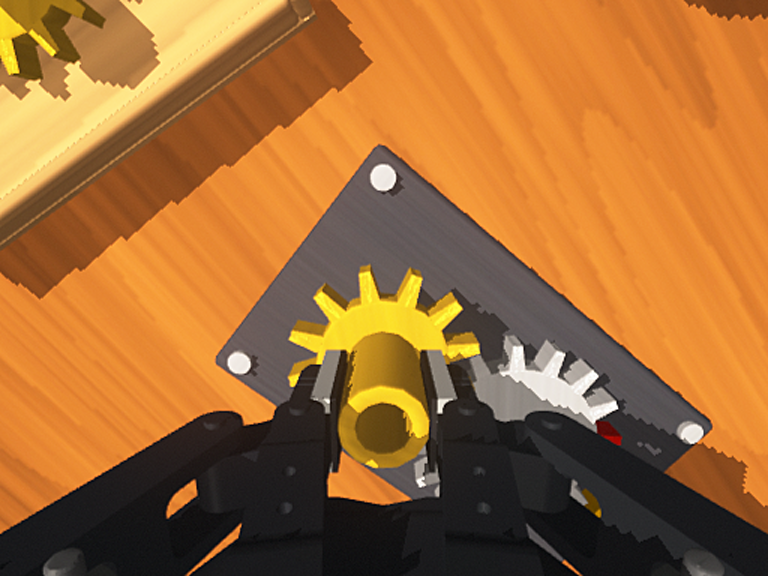

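>>> drive_tool(increments="0 -0.0005 -0.002 0;0 0 -0.002 0;0 0 -0.002 0;0 0 -0.002 0;0 0 0 0")

```text
t: 13.25
eef_pos: [0.5414, 0.0913, 0.0683]
tool_rot: [-0.0, 0.898, 0.439, -0.0]
contact_force: [-0.5, 0.1, -1.9]
gripper_width: 0.286
```

Underside at about 27 mm, below the master's top face, with no contact force: the teeth are entering mesh.

>>> drive_tool(increments="0 0 -0.002 0;0 0 -0.002 0;0 0 -0.002 0;0 0 -0.002 0;0 0 0 0;0 0 0 0")

```text
t: 13.75
eef_pos: [0.5416, 0.0913, 0.0606]
tool_rot: [-0.0, 0.898, 0.439, -0.0]
contact_force: [0.2, 0.1, -2.8]
gripper_width: 0.289
```

>>> drive_tool(increments="0 0 -0.001 0;0 0 -0.0005 0;0 0 0 0")

```text
t: 14.0
eef_pos: [0.5416, 0.0913, 0.0592]
tool_rot: [-0.0, 0.898, 0.439, -0.0]
contact_force: [-0.3, -0.2, -2.2]
gripper_width: 0.29
```

>>> drive_tool(increments="0 0 -0.0007 0;0 0 -0.0005 0;0 0 0 0")

```text
t: 14.25
eef_pos: [0.5418, 0.0914, 0.059]
tool_rot: [0.0, 0.898, 0.439, 0.0]
contact_force: [-3.2, -0.2, 6.7]
gripper_width: 0.288
```

```bash
python3 look.py wrist w11;python3 look.py scene s11; python3 - <<'E'
from f9 import *
o,c,im=pickle.load(open('s11.pkl','rb'));crop(im,215,130,110,110,5,'pics/s11c.png')
E
```

```text
14.25 [0.5418189  0.09142092 0.05897678] yawx 0.909692879323772 F [-3.2 -0.2  6.7] g 0.28809867632005004 [-0.11  0.55 -0.22  1.99  0.2   0.63 -1.12]
14.3 [0.5418082  0.09144647 0.0590009 ] yawx 0.9098443637883756 F [-3.4 -0.1  6.9] g 0.2901522878065264 [-0.11  0.55 -0.22  1.99  0.2   0.63 -1.12]
```

View pics/s11c.png

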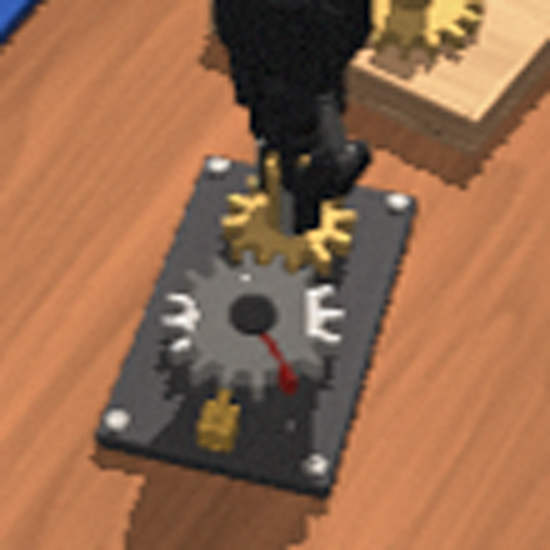

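View pics/w11.png

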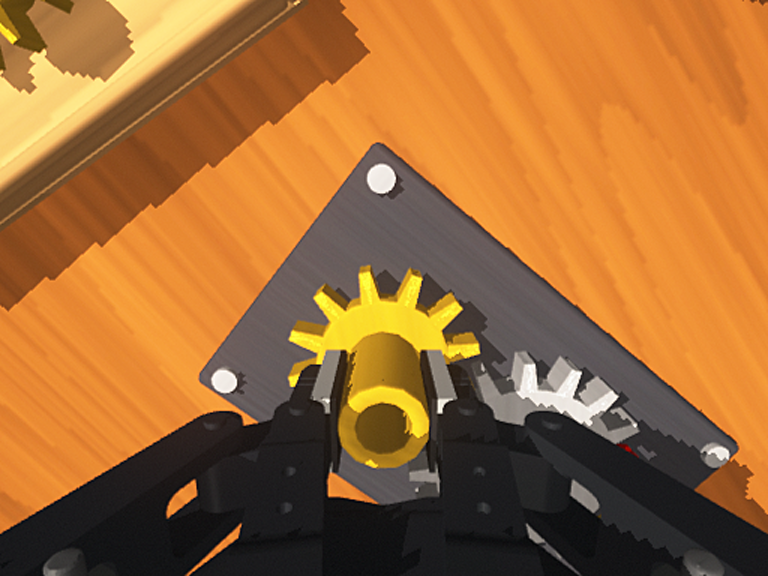

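Seated (about 9 N at the shoulder) and meshed: the red tooth is at (287,378) in the crop and the pointer at (222,420). Now I drive it anticlockwise.

>>> drive_tool(increments="0 0 0.0003 0.04;0 0 0 0.05;0 0 0 0.05;0 0 0 0.05;0 0 0 0.05;0 0 0 0.05;0 0 0 0.03;0 0 0 0;0 0 0 0")

```text
t: 15.1
eef_pos: [0.5421, 0.0918, 0.059]
tool_rot: [0.0, 0.817, 0.577, 0.001]
contact_force: [-2.0, -0.4, 5.1]
gripper_width: 0.29
```

```bash
python3 look.py scene s12; python3 - <<'E'
from f9 import *
o,c,im=pickle.load(open('s12.pkl','rb'));crop(im,215,130,110,110,5,'pics/s12c.png');print(o['torque'])
E
```

```text
15.1 [0.54209285 0.09176329 0.05899978] yawx 1.229070779827388 F [-2.  -0.4  5.1] g 0.28959261921737195 [-0.04  0.56 -0.3   1.98  0.27  0.64 -0.86]
[0.09274766 0.4077475  0.02135843]
```

View pics/s12c.png

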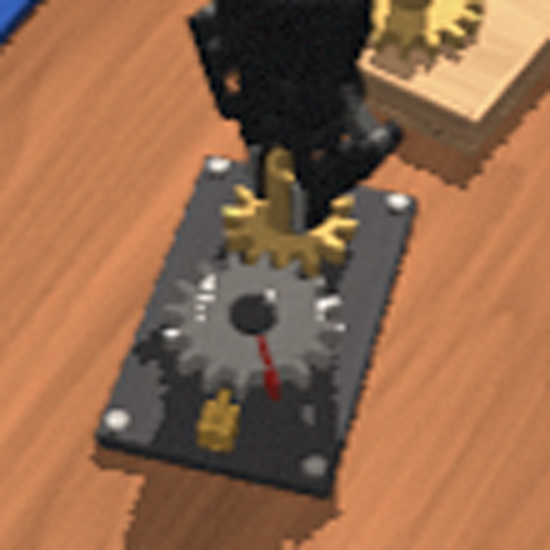

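>>> drive_tool(increments="0 0 0 0.04;0 0 0 0.05;0 0 0 0.05;0 0 0 0.05;0 0 0 0.05;0 0 0 0.05;0 0 0 0.05;0 0 0 0.05;0 0 0 0.04;0 0 0 0.02;0 0 0 0;0 0 0 0")

```text
t: 16.15
eef_pos: [0.5423, 0.0917, 0.059]
tool_rot: [0.0, 0.668, 0.744, 0.001]
contact_force: [-1.5, -0.1, 5.5]
gripper_width: 0.286
```

```bash
python3 look.py scene s13; cat > red.py <<'E'
from f9 import *
def redq(c,im,yaw=.233,m=(.55803,.02338),sc=(0,0)):
    f=im.astype(float)
    w=((f[...,0]-1.6*np.maximum(f[...,1],f[...,2]))/60).clip(0,1)
    w[:130]=0;w[260:]=0;w[:,:215]=0;w[:,330:]=0
    v,u=np.nonzero(w>.15);X=np.array([ray(c,(a,b),.030) for a,b in zip(u,v)])[:,:2]-np.array(m);W=w[v,u]
    r=np.hypot(*X.T);k=(r<.05)&(r>.014);X=X[k];W=W[k]
    cen=(X*W[:,None]).sum(0)/W.sum();a=np.arctan2(cen[1],cen[0])
    return a-(yaw-np.pi/2),len(W),cen
if __name__=='__main__':
    import sys
    for f in sys.argv[1:]:
        o,c,im=pickle.load(open(f+'.pkl','rb'));print(f,redq(c,im),redq(c,im,m=(.5584,.0240))[0],2*np.arctan2(o['tool_rot'][2],o['tool_rot'][1]))
E
python3 red.py s3 s9 s11 s12 s13; python3 - <<'E'
from f9 import *
o,c,im=pickle.load(open('s13.pkl','rb'));crop(im,215,130,110,110,5,'pics/s13c.png');print(o['torque'])
E
```

```text
16.15 [0.54228316 0.09170324 0.05900611] yawx 1.6787396980348737 F [-1.5 -0.1  5.5] g 0.28554205551381023 [ 0.05  0.57 -0.42  1.98  0.36  0.66 -0.49]
s3 (np.float64(0.6967225878367316), 23, array([ 0.02861498, -0.0213529 ])) 0.6766520371708291 0.357482768521989
s9 (np.float64(0.700787815995437), 24, array([ 0.02910567, -0.02153541])) 0.6809855498035342 0.8990413764415844
s11 (np.float64(0.6973234659734394), 24, array([ 0.02881125, -0.02147242])) 0.6773789344530039 0.9098443637883756
s12 (np.float64(0.5063599297458007), 19, array([ 0.02395354, -0.02626725])) 0.48703352573443126 1.229070779827388
s13 (np.float64(0.19859699022322053), 24, array([ 0.01498079, -0.03252767])) 0.18119733925490955 1.6787396980348737
[ 0.09252755  0.27408188 -0.03684089]
```

View pics/s13c.png

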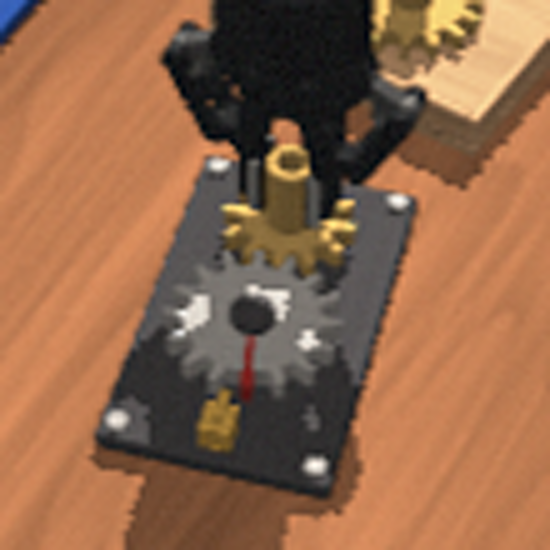

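>>> drive_tool(increments="0 0 0 0.04;0 0 0 0.05;0 0 0 0.05;0 0 0 0.04;0 0 0 0.03;0 0 0 0.01;0 0 0 0;0 0 0 0")

```text
t: 16.87
eef_pos: [0.5423, 0.0918, 0.059]
tool_rot: [0.0, 0.582, 0.813, 0.001]
contact_force: [-1.4, 1.8, 4.9]
gripper_width: 0.292
```

```bash
python3 look.py scene s14;python3 look.py wrist w14; python3 red.py s14; python3 - <<'E'
from f9 import *
o,c,im=pickle.load(open('s14.pkl','rb'));crop(im,215,130,110,110,5,'pics/s14c.png');print(o['torque'])
E
```

```text
16.8667 [0.5422795  0.09182147 0.05902363] yawx 1.8987720268166424 F [-1.4  1.8  4.9] g 0.29168972850096964 [ 0.09  0.58 -0.47  1.97  0.41  0.68 -0.31]
16.9167 [0.5422767  0.09183843 0.05903071] yawx 1.8987628576857434 F [-1.6  0.7  5.1] g 0.28776472856938945 [ 0.09  0.58 -0.47  1.97  0.41  0.68 -0.31]
s14 (np.float64(0.04851534368659727), 22, array([ 0.00936137, -0.03237037])) 0.03308269757267768 1.8987720268166424
[ 0.13323529  0.33747537 -0.05133181]
```

View pics/s14c.png

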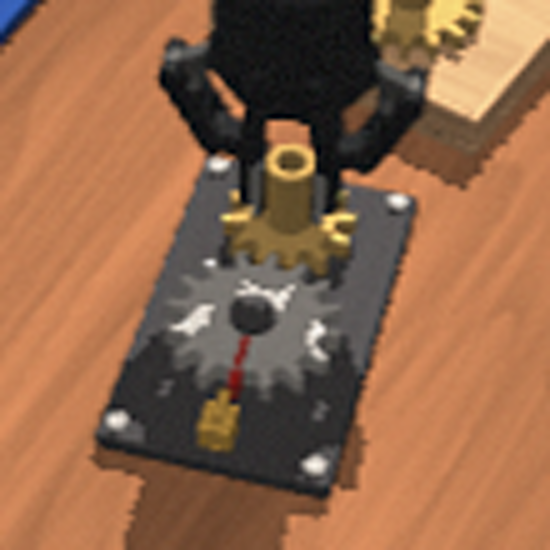

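View pics/w14.png

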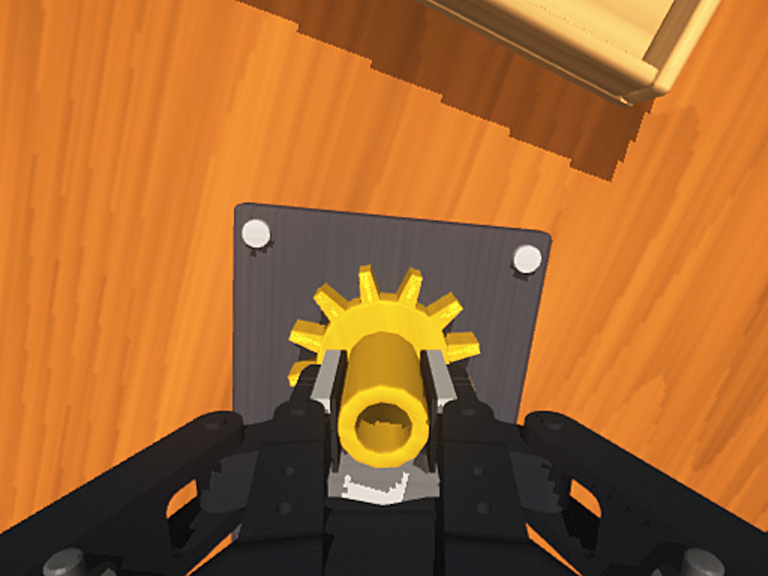

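>>> drive_tool(increments="0 0 0 0.02;0 0 0 0.02;0 0 0 0.01;0 0 0 0;0 0 0 0")

```text
t: 17.38
eef_pos: [0.5423, 0.0919, 0.059]
tool_rot: [0.0, 0.561, 0.828, 0.001]
contact_force: [-1.2, -0.1, 5.7]
gripper_width: 0.287
```

>>> drive_tool(increments="0 0 0 0;0 0 0 0;0 0 0 0;0 0 0 0;0 0 0.01 0;0 0 0.03 0;0 0 0.04 0;0 0 0.04 0;0 -0.02 0.03 -0.05;0 -0.03 0.02 -0.12;0 -0.03 0 -0.12;0 -0.03 0 -0.12", grip=0.75)

```text
t: 18.38
eef_pos: [0.5425, -0.0196, 0.2312]
tool_rot: [0.002, 0.72, 0.694, 0.002]
contact_force: [0.0, -0.7, -1.2]
gripper_width: 0.75
```

>>> drive_tool(increments="0 0 0 -0.12;0 0 0 -0.12;0 0 0 -0.12;0 0 0 -0.12;0 0 0 0;0 0 0 0;0 0 0 0")

```text
t: 18.97
eef_pos: [0.5417, -0.0185, 0.2287]
tool_rot: [0.0, 0.862, 0.507, 0.0]
contact_force: [-0.3, 0.3, -0.7]
gripper_width: 0.752
```

```bash
python3 look.py scene s15;python3 look.py wrist w15; python3 red.py s15
```

```text
18.9667 [ 0.54167071 -0.01848876  0.22869411] yawx 1.0634885757677026 F [-0.3  0.3 -0.7] g 0.7522142282126342 [ 0.24  0.31 -0.39  1.88  0.14  0.98 -0.72]
19.0167 [ 0.54165689 -0.01848217  0.22860934] yawx 1.0628517078606392 F [-0.3 -0.4 -0.1] g 0.7508316139535489 [ 0.24  0.31 -0.39  1.88  0.14  0.98 -0.72]
s15 (np.float64(0.013389549207228235), 23, array([ 0.00838433, -0.03333734])) -0.0012295569494131797 1.0634885757677026
```

View pics/w15.png

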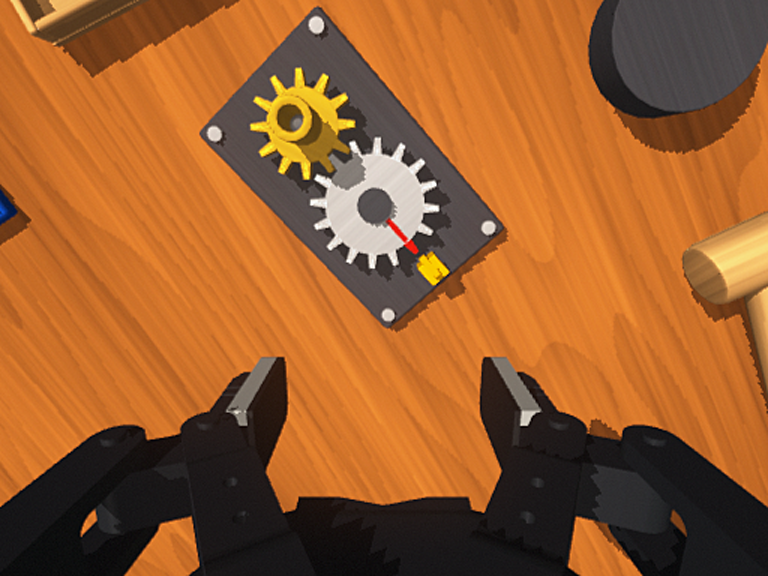

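```bash
python3 - <<'E'
from mast import *
o,c,im=pickle.load(open('w15.pkl','rb'))
p,v,a,n=master(c,im,(.558,.0234));print(p,v,a,n)
ar=p[2]+round((a-p[2])/(np.pi/8))*np.pi/8;print('tooth',ar,'q',ar-(.233-np.pi/2))
from f9 import yel2
x,vv=fitgear(c,yel2(im),(.542,.0915),12,.0345,.030);print('g12 at .030',x,vv)
x,vv=fitgear(c,yel2(im),(.542,.0915),12,.0345,.034);print('g12 at .034',x,vv)
d=x[:2]-p[:2];print('line yaw',np.arctan2(-d[0],d[1]),np.hypot(*d))
crop(im,130,0,210,225,3.5/1.4,'pics/w15a.png');crop(im,200,85,120,110,6,'pics/w15c.png')
E
```

```text
[0.55835266 0.02345846 0.22686093] -5.880200053383512 -1.3585162665432924 101
tooth -1.3439354010368465 q -0.006139074241950038
g12 at .030 [0.54219835 0.09181342 0.04580777] -9.97181799045167
g12 at .034 [0.54256984 0.0911418  0.04308943] -9.967436084093704
line yaw 0.2290924652249884 0.0694991522593632
```

View pics/w15c.png

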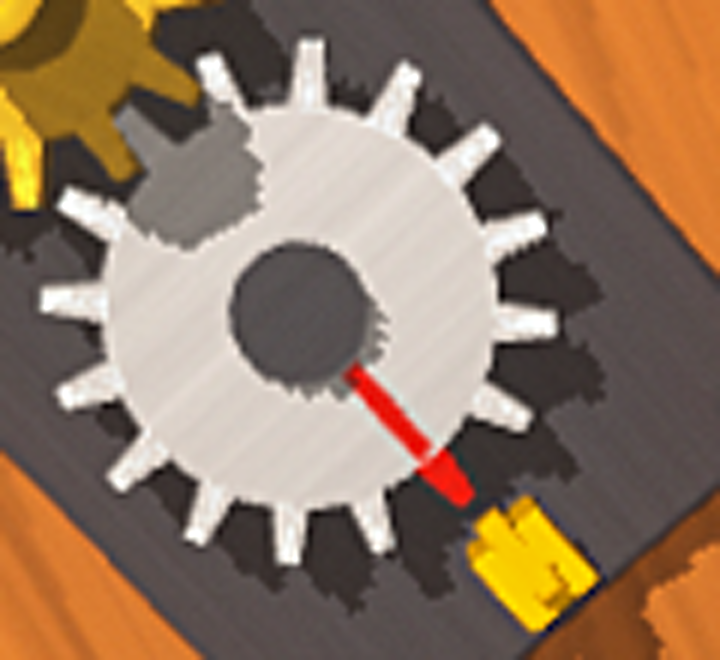

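```bash
python3 - <<'E'
from mast import *
o,c,im=pickle.load(open('w15.pkl','rb'))
big=cv2.resize(im[85:195,200:320,::-1],None,fx=6,fy=6,interpolation=cv2.INTER_CUBIC)
m=np.array([.55835,.02346])
for yaw,col in((.233,(255,0,0)),):
    d=np.array([np.sin(yaw),-np.cos(yaw)])
    pts=[]
    for r in(.0,.045,.047,.065):
        X=m+d*r; u=proj(c,[*X,.030 if r<.046 else .032]);pts.append(tuple(int(t) for t in ((u-np.array([200,85])+.5)*6-.5)))
    for a,b in zip(pts[:-1],pts[1:]): cv2.line(big,a,b,col,1)
cv2.imwrite('pics/w15d.png',big)
E
```

```text
(no output)
```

View pics/w15d.png

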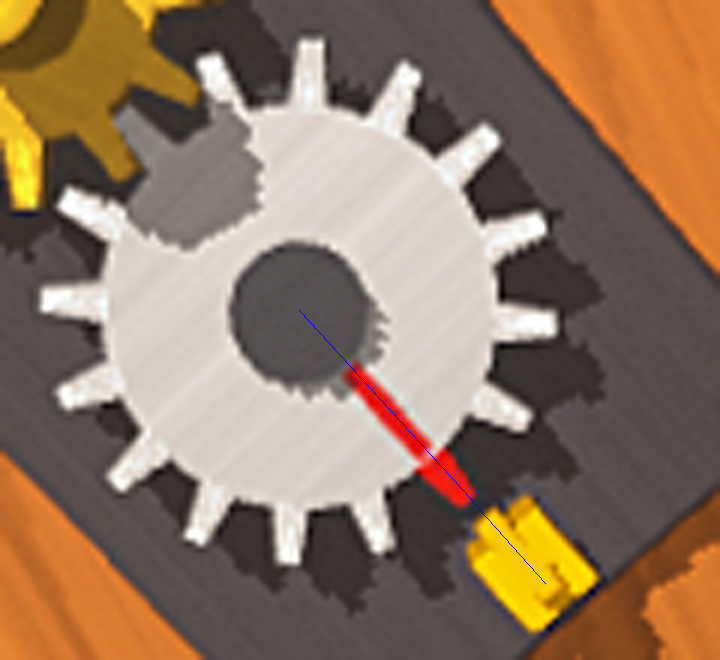

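The master's red tooth lines up to between −0.006 and −0.02 rad. I take one closer look from straight overhead to settle it.

>>> drive_tool(increments="0.008 0.01 -0.03 -0.1;0.008 0.01 -0.03 -0.1;0 0 -0.02 -0.1;0 0 0 -0.1;0 0 0 -0.1;0 0 0 -0.1;0 0 0 0;0 0 0 0;0 0 0 0")

```text
t: 19.82
eef_pos: [0.5578, 0.0014, 0.1485]
tool_rot: [0.0, 0.973, 0.23, 0.0]
contact_force: [-0.4, -0.8, -0.3]
gripper_width: 0.751
```

```bash
python3 look.py wrist w16; python3 - <<'E'
from mast import *
o,c,im=pickle.load(open('w16.pkl','rb'))
p,v,a,n=master(c,im,(.558,.0234));print(p,v,a,n)
ar=p[2]+round((a-p[2])/(np.pi/8))*np.pi/8;print('tooth',ar,'q',ar-(.233-np.pi/2),a-(.233-np.pi/2))
E
```

```text
19.8167 [0.55776369 0.00136775 0.14849277] yawx 0.46325550024719214 F [-0.4 -0.8 -0.3] g 0.7507991341169928 [ 0.08  0.42 -0.25  1.92  0.14  0.81 -1.35]
[0.55852267 0.02368147 0.22772289] -5.549961318446176 -1.3577987888671659 176
tooth -1.3430734372780504 q -0.005277110483153935 -0.02000246207226941
```

View pics/w16.png

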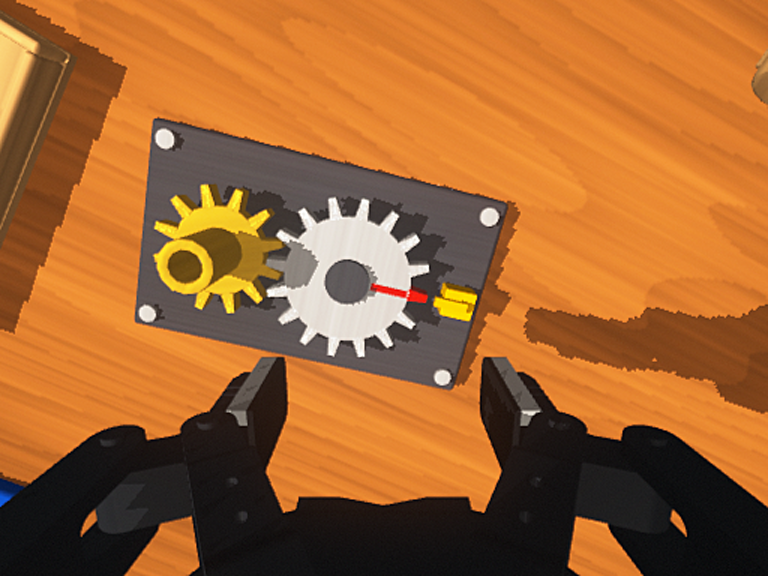

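```bash
python3 look.py scene s17; python3 red.py s17; python3 -c "
from station import bot
print(bot.hand_in())"
```

```text
19.8667 [0.5577542  0.00134666 0.14850125] yawx 0.46253446507391344 F [-0.4 -0.5 -0.6] g 0.7493266500377864 [ 0.08  0.42 -0.25  1.92  0.14  0.81 -1.35]
s17 (np.float64(0.01044807911034673), 22, array([ 0.00822725, -0.03312438])) -0.004230193261528514 0.46253446507391344
the job is handed in; nothing more can be done
None
```

View pics/s17.png

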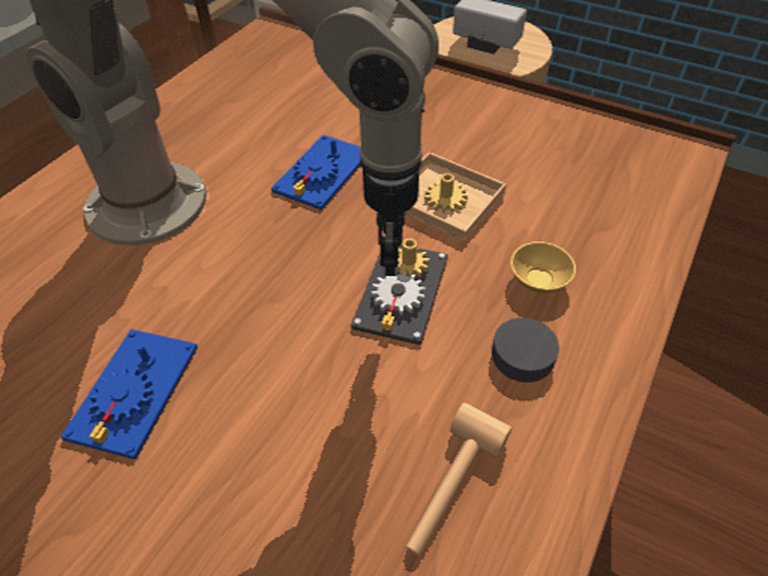

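The job is done and was handed in at about 20 s. The 15-tooth gear lies flat in the tray. The 12-tooth gear is boss up and fully down on the post, meshed with the master. I turned it about 1.04 rad anticlockwise, which brought the master's red tooth to the yellow pointer. I then released it and moved clear.

**Last checks on the master angle:**
- Fitting all the master's teeth in the wrist images gave −0.005 rad.
- The scene camera gave between −0.004 and +0.010 rad.
- The red pixels alone gave −0.02 rad. By eye, the tooth looks up to 0.03 rad past the pointer.

These disagree slightly and suggest at most a very small overshoot. I did not correct it, because turning back would have meant working through the lost motion.

**Other checks:**
- **Seating:** contact with the post's shoulder came at the expected height, with about 9 N of upward force. I took no separate picture of the fit from the side.
- **Handling:** neither gear was dropped, and the gripper did not touch the master.
- **Bystanders:** the bowl, block and mallet stand as they were in the scene picture.

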